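# Seat a casting in the draw-clamp fixture and hold it clamped

## Task

Set the closed, four-walled aluminium casting gently into the nest of the draw-clamp fixture, lying flat and square between its side guides, and let go of it. Then take the stirrup handle and pull the sprung rod out of its barrel until the dark ring (the clamping-force mark) has come fully into view at the barrel's mouth, so that the jaw clamps the casting against the front stops. Finish while still holding the handle there, with the rod at its mark, and leave the other casting and the clamp blocks where they are.

Things in the scene. Friction and masses are not known exactly. Their poses are not given: they have to be found in the camera images.
- casting_center (a point): centre (half-way up) of the casting to clamp: bare aluminium tray, 60 mm (its x) by 110 mm (its y), walls 26 mm high, four straight outer walls, bosses in the middle standing 2 mm above the rim; 0.1 to 0.2 kg. Lies open side up on the bench, centre 13 mm above it. Grip it across the 60 mm at mid-length; half a turn makes no difference in the nest.
- nest (a point): middle of the nest, at the height where the casting's underside rests (48 mm above the bench). x points away from the rod (drawn along -x), y along the nest's length, z up. The casting lies on two rails at y = 28 to 57 mm either side; between them it is open for fingers to 12 mm below this point. Clamped, the casting's centre comes to x = 0; set down at x = +5 mm it clears stops and jaw.
- fixture: the fixture, fixed: origin under the nest, 14 mm above the bench; axes as nest. Side guides 12 mm above the rails (sloped lips to 17 mm) at y = +/-57.5 mm (2.5 mm clear of the casting's ends). Front stops 18 mm above the rails, 22 mm wide, at y = +/-40 mm, rear faces at x = -30 mm; open jaw pads, 17 mm above the rails, same width, face them at x = +42 mm (12 mm of free play).
- handle (a point): centre of the grip bar of the stirrup (D-shaped) handle: black bar 76 mm long (along the nest's y), 13 mm thick, 60 mm above the bench; two steel arms join it to a cross plate on the rod. Opening behind the bar: 36 mm deep, 76 mm wide, for one finger from above, the other finger in front of the bar. At rest 174 mm from the nest along -x. Axes as nest.
- barrel_mouth (a point): centre of the open front end of the 18 mm spring barrel (lip 21 mm) that the 10 mm steel rod comes out of, 54 mm behind the grip bar at rest; moves with the jaw. 60 mm above the bench; axes as nest. The bearing block round the barrel, 16 to 36 mm behind the mouth at rest, reaches 78 mm above the bench.
- jaw (a joint): travel of the jaw with barrel along -x of the nest (m): 0 open, about 0.012 when it presses a casting on the front stops, 0.018 its own end stop. Light return spring, 1 to 2 N.
- draw_rod (a joint): how far the rod is out of the barrel (m): 0 at rest, 0.025 when the 5 mm wide dark ring begins to show at the mouth, 0.030 when all of it is just out, 0.040 end stop. Inner spring 4.5 N at rest, 11 N at 0.030; it draws the rod back when let go. On pulling, the jaw closes first and then the rod comes out: the handle travels about 42 mm in all.
- other_casting_center (a point): centre (13 mm above its underside) of the other casting, 67 x 100 x 28 mm, with one side broken open and uneven: not to be moved.
- other_casting: the same other casting; origin at its underside.
- casting: the casting to clamp; origin at the centre of its underside, axes as point casting_center.
- block_a: clamp block, 24 x 60 x 29 mm, bystander on the cardboard mat
- block_b: clamp block, 25 x 52 x 21 mm, bystander on the cardboard mat
- block_d: clamp block, 26 x 62 x 28 mm, bystander on the bench at the front right

How it is judged:
On the way:
1. the casting lies flat and square in the nest, let go (x of casting in the frame of nest between -0.004 and 0.016 m and y of casting in the frame of nest between -0.005 and 0.005 m and z of casting in the frame of nest below 0.003 m and angle between casting's own z axis and vertical below 0.04 rad and angle between the y axis of casting and the y axis of nest, either way round below 0.1 rad and linear speed of casting below 0.02 m/s and contact force between the fingers and casting below 0.1 N), for 0.2 s.
At the end, for the whole second after the job is handed in: Fingers hold the rod still (over 4 N) 25 to 36 mm out of the barrel; the jaw presses the casting on the front stops with over 3 N; the casting, untouched by the fingers, is at rest within 3 mm (along x) and 5 mm (y) of the nest's middle, 3 mm of rest height, 0.04 rad of level and square (value of joint draw_rod between 0.025 and 0.036 m and velocity of joint draw_rod between -0.01 and 0.01 m/s and contact force between the fingers and draw_rod above 4 N and contact force between jaw and casting above 3 N and contact force between the fingers and casting below 0.1 N and x of casting in the frame of nest between -0.003 and 0.003 m and y of casting in the frame of nest between -0.005 and 0.005 m and z of casting in the frame of nest below 0.003 m and angle between casting's own z axis and vertical below 0.04 rad and angle between the y axis of casting and the y axis of nest, either way round below 0.04 rad and linear speed of casting below 0.02 m/s); the arm keeps its last pose, push and grip.
It fails at once if the other casting is moved by more than 15 mm (distance of other_casting from where it was at the start of the episode above 0.015 m).
It fails at once if a clamp block is moved by more than 15 mm (distance of any of block_a, block_b, block_d from where it was at the start of the episode above 0.015 m).
It fails at once if the casting is dropped into the nest (faster than 0.6 m/s within 30 mm of its middle) (distance between casting and nest below 0.03 m and linear speed of casting above 0.6 m/s).
It also fails if it takes over 54 s, if anything falls off the work surface, if the arm or the gripper's body presses on something with over 40 N, if the wrist force passes 120 N, or if a joint passes its speed limit or range.

## Robot

A 6-joint arm with a two-finger parallel gripper is mounted at the origin on a cart in front of the work surface, level with it; the furniture and walls round the work are solid. World frame = base frame: x ahead of the robot, y to its left, z up, the work surface at z = 0. Lengths are in m, angles in rad, forces in N, time in s.
With the tool pointing down it reaches from about 0.275 to 0.775 m from the base axis. Payload 14.6 kg.
Tool frame: the origin (TCP) lies at the very end of the fingers, on their centre line; the grasp point (between the pads) lies 19 mm behind it (arm.grasp_offset is the distance from the TCP to the grasp point, in m); z points along the fingers, y is the line along which they close (so a half turn about z gives the same grasp; the last joint's range is limited). The gripper opens to 85 mm and grips with 20 to 120 N. Pads are 22 mm wide; open, the fingers measure 114 mm over their backs; the gripper's body (76 mm by 85 mm) begins 54 mm behind the grasp point. The pads swing forward as they close: fully open they stand 13 mm farther back than shut.
Start: joints at [-1.409, 0.263, -0.048, 1.259, 0, 1.415], TCP at [0.164, -0.499, 0.231] pointing down, gripper open.
Joint ranges: [-2.65, 2.65], [-0.89, 1.7], [-1.18, 1.37], [-2.13, 2.11], [-1.35, 1.29], [-3.14, 3.14]. Speed limits (rad/s): [1.89, 1.89, 2.57, 2.79, 3.14, 3.14].

## Interface

Orientations are given as a unit quaternion [w, x, y, z].
In Python, from plant import arm gives the robot as it stands.
- The arm moves only by the tool jog_arm, never from a script. Its argument "targets" is text: rows parted by semicolons, each of 6 numbers parted by spaces: the shift along the world's x, y, z in units of 0.5 m (1.0 is 0.5 m), then the turn, a rotation vector about the world's x, y, z in units of 90 degrees (1.0 is 90 degrees). A call has 1 to 8 rows; each row is the pose to reach, as a shift and turn from the pose commanded when the call began; what a row does not reach only later rows make up. A row lasts 1/10 s, in which the tool goes at most 50 mm and 8.59 degrees, less where a joint would pass 70% of its speed; a pose out of reach is approached as far as the arm can. A call with a number of a shift or a turn outside -1 to 1 is refused whole. A call with a gripper value outside its range is refused whole. "gripper" is the opening, from -1 (shut) to 1 (fully open), so that 0 is half open, set as the call begins (left out, the last holds). The fingers move at their own pace and stop on an object; the grip force is fixed at half the most. Time passes only in rows, so rows that repeat a pose let the fingers close. It gives the time, the measured TCP pose, the force, the opening and the grip force at its end, in the units of the state.
- arm.observe(): the state, without advancing time (a new reading comes with each control period).
- arm.get_image(name): name is "scene" or "top" or "wrist"; returns a dict with "color" (420x560x3 uint8, red, green, blue), "fovy" (degrees; the focal length in pixels is half the picture's height over the tangent of half this angle, whatever the lens; pixels are square), "cx", "cy" (the principal point, pixels), "R" (3x3) and "t" (3): a world point X has camera coordinates R X + t. Camera axes: x right, y down, z forward; pixel columns grow to the right and rows downward; lengths in m; the calibration is good to about 2 mm. The wrist camera is an equidistant fisheye: a pixel r from the principal point sees the ray r / f radians off the axis. A picture is of the moment at which its call begins. There is no depth.
- arm.finish_job(): hands the job in; it is judged then, once.
Trained networks look in a picture, given as the dict that the camera call returned (one of the last four; its "shot" number tells which), for a name from the list of things; names that differ only in an ending like _2 or _b are one class to them, and where a whole thing is asked for, a point or a joint stands for the part that bears it (a point fixed in the world has none). Each returns a list of dicts, best first, with "confidence" (0 to 1); they miss things now and then, are a little off and sometimes report something else, mostly with a low value. They report only what shows in the picture. A call takes as long as a camera call.
- arm.silhouettes(picture, label): "mask" (420x560 bool, what is visible of it) and "at" ([column, row] in pixels, amid what is visible of it).
The state is a dict: "time_s": time; "joint_pos": joint angles; "joint_vel": joint speeds; "joint_torque": joint torques, N m; "tcp_pos": TCP position; "eef_rot": TCP orientation; "wrist_force": force on the tool from outside, world axes, zero at the start; "torque": the same for the moment, N m; "finger_gap": finger opening in m; "finger_force": force on a finger pad.
Only numpy, scipy, OpenCV 4.12 (cv2) and the standard library are available. Lean on these libraries where they do the work, as an engineer would, in place of code of your own. Each camera call takes 0.05 s, during which the arm holds its last target. There are 200 camera calls.

## Working session

There is one attempt and no reset: what is moved stays moved. The work goes in short steps, Python scripts to look and compute and a tool call to move; the robot and the scene stay as the last step left them, time stands still between calls to the robot, and variables do not carry over. Pictures are saved under pics/ and viewed, at most 10 in all, crops included, and the job is handed in when it is done.

Besides the shell and the picture viewer there is one more tool, called after "Call:" as a command line: name --argument value ..., lists and objects as JSON in quotes. jog_arm: Moves the arm, as the interface text tells. Shifts and turns lie within -1 to 1; 1 stands for 0.5 m of shift or 90 degrees of turn. Its arguments: {"type":"object","properties":{"targets":{"type":"string"},"gripper":{"type":"number"}},"required":["targets"]}

```bash
mkdir -p pics
cat > h.py <<'E'
import numpy as np, cv2
from plant import arm
def ray(im,px):
    px=np.asarray(px,float); f=210/np.tan(np.radians(im["fovy"])/2)
    R=np.array(im["R"]);t=np.array(im["t"])
    d=np.array([(px[0]-im["cx"])/f,(px[1]-im["cy"])/f,1.])
    if im.get("name")=="wrist":
        r=np.hypot(d[0],d[1]); d=np.array([d[0]/r*np.sin(r),d[1]/r*np.sin(r),np.cos(r)]) if r>1e-9 else np.array([0,0,1.])
    return -R.T@t, R.T@d
def onz(im,px,z):
    o,d=ray(im,px); return o+d*(z-o[2])/d[2]
def proj(im,X):
    f=210/np.tan(np.radians(im["fovy"])/2); c=np.array(im["R"])@np.asarray(X,float)+np.array(im["t"])
    if im.get("name")=="wrist":
        r=np.hypot(c[0],c[1]); a=np.arctan2(r,c[2]); return np.array([im["cx"]+f*a*c[0]/r,im["cy"]+f*a*c[1]/r])
    return np.array([im["cx"]+f*c[0]/c[2],im["cy"]+f*c[1]/c[2]])
def get(n):
    im=arm.get_image(n); im["name"]=n; return im
def save(im,fn): cv2.imwrite(fn,cv2.cvtColor(im["color"],cv2.COLOR_RGB2BGR))
E
python3 - <<'E'
from h import *
ims={n:get(n) for n in("scene","top")}
out=[]
for n,im in ims.items():
    save(im,f"pics/{n}.png")
    print(n,im["fovy"],-np.array(im["R"]).T@np.array(im["t"]))
    for l in("casting","other_casting","handle","nest","barrel_mouth","fixture","jaw"):
        try:
            for d in arm.silhouettes(im,l)[:3]:
                m=d["mask"];r=cv2.minAreaRect(np.argwhere(m)[:,::-1].astype(np.float32))
                print(n,l,round(d["confidence"],2),np.round(d["at"],1),m.sum(),np.round(onz(im,d["at"],.02),3),[np.round(x,1) for x in r])
        except Exception as e: print(l,e)
cv2.imwrite("pics/both.png",cv2.resize(np.vstack([cv2.imread("pics/scene.png")]),(784,588)))
cv2.imwrite("pics/top2.png",cv2.resize(cv2.imread("pics/top.png"),(784,588),interpolation=cv2.INTER_CUBIC))
print(arm.observe()["eef_rot"],arm.grasp_offset)
E
```

```text
scene 56.388298858293034 [0.14019986 0.89764272 0.50997518]
scene casting 0.93 [263.8 305.3] 1633 [0.443 0.367 0.02 ] [array([265.7, 302.8]), array([33.4, 58.9]), np.float64(51.3)]
scene casting 0.18 [314.1 209.9] 318 [ 0.528 -0.085  0.02 ] [array([311.5, 208.5]), array([17., 29.]), np.float64(90.0)]
scene other_casting 0.7 [295.9 263.8] 719 [0.451 0.205 0.02 ] [array([294.1, 265. ]), array([24.2, 36.8]), np.float64(41.6)]
scene handle 0.72 [307.7 204.7] 211 [ 0.56 -0.11  0.02] [array([311.8, 208.3]), array([26.5, 15.9]), np.float64(11.3)]
scene nest 0.83 [273.2 206.1] 2155 [ 0.647 -0.049  0.02 ] [array([278.3, 208.7]), array([90.5, 38.4]), np.float64(15.4)]
scene nest 0.5 [263.6 303.5] 1676 [0.446 0.363 0.02 ] [array([266. , 302.8]), array([33.7, 60.1]), np.float64(51.3)]
scene nest 0.39 [309.8 206.9] 302 [ 0.548 -0.098  0.02 ] [array([311.6, 208.1]), array([26.9, 17.9]), np.float64(14.0)]
scene barrel_mouth 0.7 [286.7 204.9] 596 [ 0.615 -0.077  0.02 ] [array([281.4, 201.3]), array([89.4, 23. ]), np.float64(6.5)]
scene fixture 0.69 [271.3 205.5] 2080 [ 0.654 -0.05   0.02 ] [array([2
[... 898 characters left out ...]
 array([49.2, 85.5]), np.float64(1.8)]
top nest 0.32 [300.4 177.5] 771 [ 0.646 -0.027  0.02 ] [array([300.5, 192. ]), array([86., 35.]), np.float64(90.0)]
top barrel_mouth 0.92 [298.7 187.1] 942 [ 0.617 -0.021  0.02 ] [array([300.5, 191.5]), array([87., 37.]), np.float64(90.0)]
top fixture 0.64 [302.6 179.1] 2948 [ 0.641 -0.034  0.02 ] [array([298. , 191.6]), array([49.6, 87.3]), np.float64(2.9)]
top jaw 0.61 [298.8 174. ] 674 [ 0.656 -0.022  0.02 ] [array([300. , 191.5]), array([85., 34.]), np.float64(90.0)]
top jaw 0.41 [174.6 246.4] 873 [0.446 0.347 0.02 ] [array([175. , 246.4]), array([39.6, 22.7]), np.float64(9.8)]
[ 1.58834701e-06  9.87480256e-01  1.57742651e-01 -2.89138432e-06] 0.0187
```

View pics/top2.png

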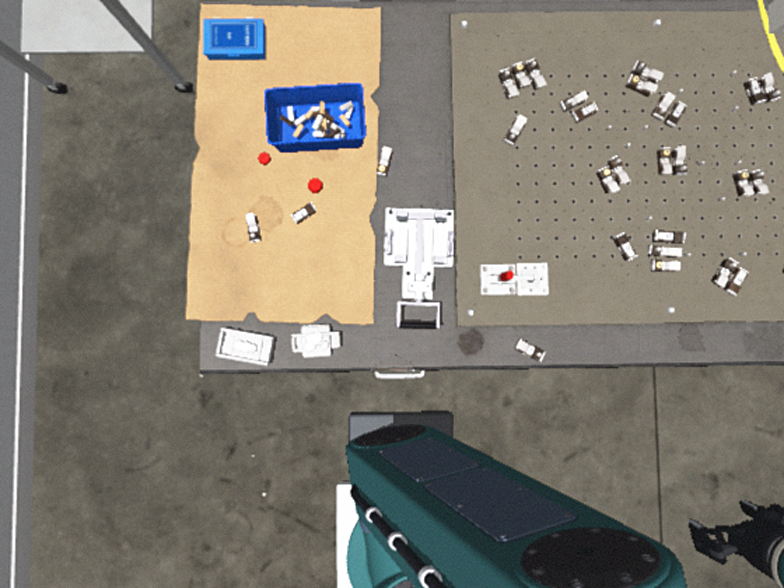

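View pics/both.png

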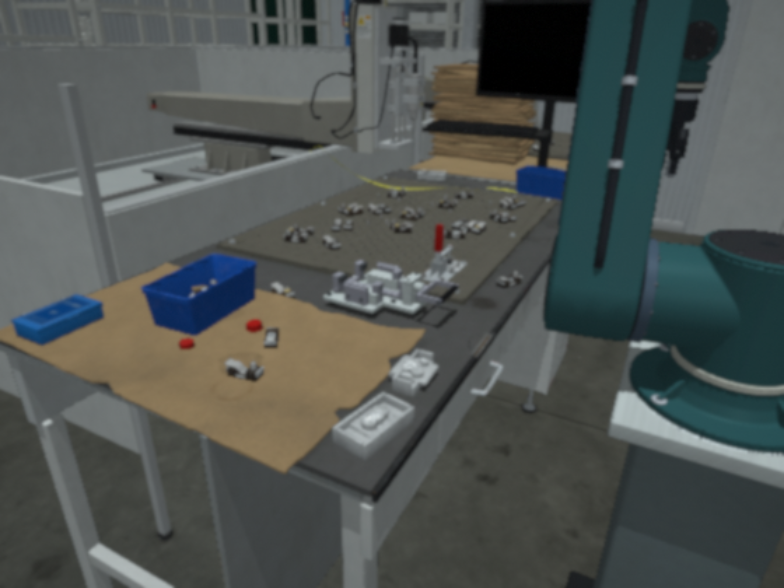

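The top view shows the closed casting at about (175,246) in the raw picture. The broken casting is at (225,241), and the fixture is at (299,190) with its handle at (298,224). I'll move towards the fixture and use the wrist camera on the way.

Call:
jog_arm --targets "0.632 0.918 0.138 0 0 0.8;0.632 0.918 0.138 0 0 0.8;0.632 0.918 0.138 0 0 0.8;0.632 0.918 0.138 0 0 0.8;0.632 0.918 0.138 0 0 0.8;0.632 0.918 0.138 0 0 0.8;0.632 0.918 0.138 0 0 0.8;0.632 0.918 0.138 0 0 0.8" --gripper 1

```text
time_s: 1.6
tcp_pos: [0.3894, -0.17, 0.2809]
eef_rot: [0.0, 0.724, 0.69, 0.0]
wrist_force: [-0.2, -1.2, -0.3]
finger_gap: 0.0854
finger_force: 0.0
```

Call:
jog_arm --targets "0.22 0.28 0.04 0 0 0.03;0.22 0.28 0.04 0 0 0.03;0.22 0.28 0.04 0 0 0.03;0.22 0.28 0.04 0 0 0.03;0.22 0.28 0.04 0 0 0.03"

```text
time_s: 2.1
tcp_pos: [0.5004, -0.0293, 0.3003]
eef_rot: [-0.0, 0.708, 0.706, 0.0]
wrist_force: [-0.4, -0.5, 0.5]
finger_gap: 0.0853
finger_force: 0.0
```

Run:
```python
from h import *
im=get("wrist");save(im,"pics/w1.png");o=arm.observe();print(o["tcp_pos"],o["joint_pos"])
np.save("w1.npy",im,allow_pickle=True)
print(im["fovy"],im["cx"],im["cy"],-np.array(im["R"]).T@np.array(im["t"]),np.round(im["R"],3))
for l,z in(("handle",.06),("nest",.048),("barrel_mouth",.06),("jaw",.06),("casting",.02),("draw_rod",.06)):
    for d in arm.silhouettes(im,l)[:2]: print(l,round(d["confidence"],2),np.round(d["at"]),d["mask"].sum(),np.round(onz(im,d["at"],z),3))
cv2.imwrite("pics/w1b.png",cv2.resize(cv2.imread("pics/w1.png"),(784,588),interpolation=cv2.INTER_CUBIC))
```

```text
[ 0.49930272 -0.03069801  0.30020167] [-2.24427077e-01  2.08871897e-01  6.33123079e-02  1.42549383e+00
 -3.29707271e-05  1.35044358e+00]
65.70646984690485 282.4740643524155 204.0225326790997 [0.50067251 0.0515068  0.44311597] [[ 1.    -0.003  0.001]
 [-0.003 -0.95   0.313]
 [ 0.    -0.313 -0.95 ]]
handle 0.62 [272. 158.] 1722 [ 0.489 -0.016  0.06 ]
nest 0.68 [365. 159.] 4003 [ 0.605 -0.019  0.048]
nest 0.63 [387. 155.] 12552 [ 0.634 -0.013  0.048]
barrel_mouth 0.87 [365. 161.] 3996 [ 0.602 -0.02   0.06 ]
jaw 0.95 [364. 160.] 3950 [ 0.6   -0.018  0.06 ]
draw_rod 0.73 [273. 158.] 1547 [ 0.489 -0.017  0.06 ]
```

View pics/w1b.png

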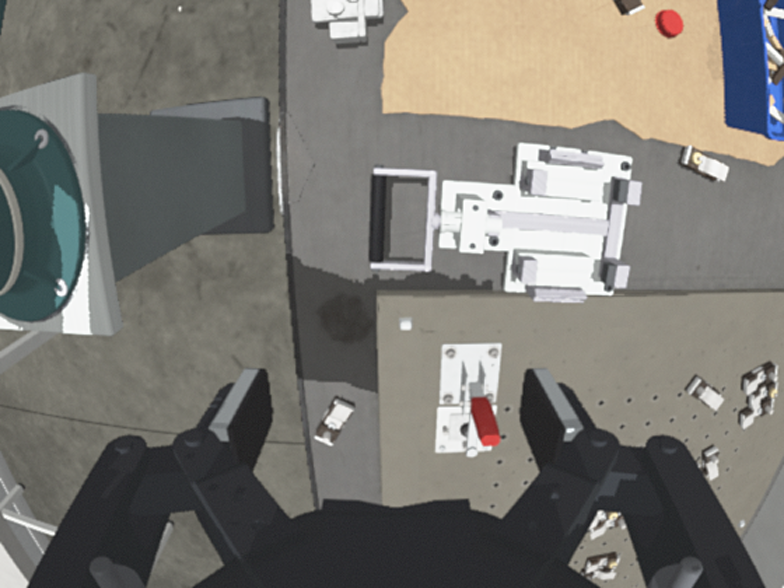

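The wrist view shows the grip bar at about (270,156) raw, the front stops at (381,129) and (374,193), and the jaw pads at (448,136) and (440,196). A crop will let me fit the fixture pose.

Run:
```python
import cv2
a=cv2.imread("pics/w1.png")[92:224,258:466]
a=cv2.resize(a,None,fx=3.8,fy=3.8,interpolation=cv2.INTER_CUBIC)
a=cv2.convertScaleAbs(a,alpha=.75); cv2.imwrite("pics/w1c.png",a); print(a.shape)
```

```text
(502, 790, 3)
```

View pics/w1c.png

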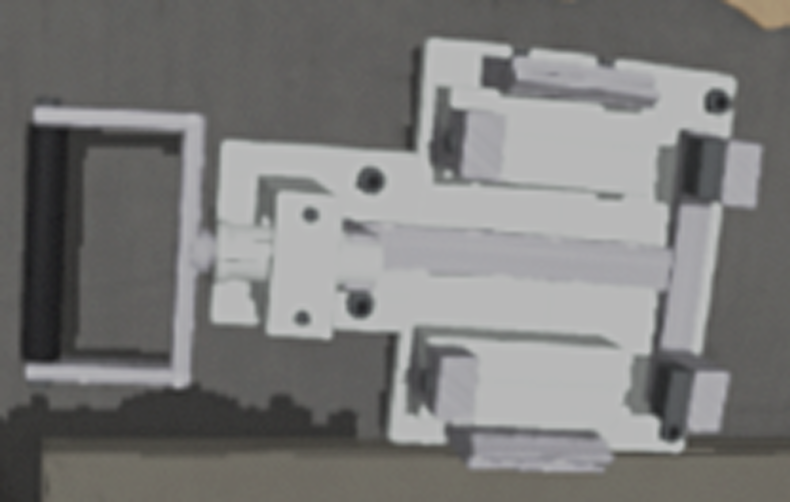

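Run:
```python
from h import *
from scipy.optimize import least_squares
im=np.load("w1.npy",allow_pickle=True).item()
P=[((505,112),(-30,51,66)),((498,180),(-30,29,66)),((480,350),(-30,-29,66)),((472,423),(-30,-51,66)),
((727,142),(42,51,65)),((722,205),(42,29,65)),((695,367),(42,-29,65)),((690,430),(42,-51,65)),
((50,122),(-174,38,64)),((42,362),(-174,-38,64))]
px=np.array([p for p,_ in P])/3.8+[258-.37,92-.37]; X=np.array([x for _,x in P])/1000.
def M(p):
    c,s=np.cos(p[2]),np.sin(p[2]);return np.c_[p[0]+c*X[:,0]-s*X[:,1],p[1]+s*X[:,0]+c*X[:,1],X[:,2]]
f=lambda p:(np.array([proj(im,x) for x in M(p)])-px).ravel()
r=least_squares(f,[.66,-.02,0]);print(r.x,np.degrees(r.x[2]));print(np.round(r.fun.reshape(-1,2),1))
print([np.round(onz(im,q,x[2]),4) for q,x in zip(px,X)])
```

```text
[ 0.6615489  -0.0213274  -0.04420111] -2.5325372346559427
[[ 3.1  0.2]
 [ 3.2  0.3]
 [ 2.7  1.8]
 [ 2.6 -0.6]
 [-3.8 -1.6]
 [-4.5 -1.1]
 [-3.7  0.1]
 [-5.2 -0.5]
 [ 1.6  0.2]
 [ 1.5  0.1]]
[array([0.6299, 0.0309, 0.066 ]), array([0.6287, 0.0091, 0.066 ]), array([ 0.6265, -0.0467,  0.066 ]), array([ 0.6259, -0.0717,  0.066 ]), array([0.7116, 0.0262, 0.065 ]), array([0.7117, 0.0047, 0.065 ]), array([ 0.7079, -0.0519,  0.065 ]), array([ 0.7093, -0.0748,  0.065 ]), array([0.4876, 0.0246, 0.064 ]), array([ 0.4842, -0.0515,  0.064 ])]
```

Call:
jog_arm --targets "-0.1 0.66 -0.05 0 0 -0.12;-0.1 0.66 -0.05 0 0 -0.12;-0.1 0.66 -0.05 0 0 -0.12;-0.1 0.66 -0.05 0 0 -0.12;-0.1 0.66 -0.05 0 0 -0.12;-0.1 0.66 -0.05 0 0 -0.12;-0.1 0.66 -0.05 0 0 -0.12;-0.1 0.66 -0.05 0 0 -0.12"

```text
time_s: 3.25
tcp_pos: [0.4476, 0.3011, 0.2748]
eef_rot: [-0.0, 0.772, 0.636, -0.0]
wrist_force: [-0.4, -0.7, -0.4]
finger_gap: 0.0854
finger_force: 0.0
```

Run:
```python
from h import *
im=get("wrist");o=arm.observe();print(o["tcp_pos"],o["eef_rot"])
np.save("w2.npy",im,allow_pickle=True)
for l,z in(("casting",.026),("other_casting",.026)):
    for d in arm.silhouettes(im,l)[:2]:
        r=cv2.minAreaRect(np.argwhere(d["mask"])[:,::-1].astype(np.float32))
        b=np.array([onz(im,q,z) for q in cv2.boxPoints(r)])
        print(l,round(d["confidence"],2),np.round(d["at"]),np.round(onz(im,d["at"],z),3),np.round(b,3).tolist())
        if l=="casting" and d["confidence"]>.5: c=np.array(d["at"]).astype(int)
im2=im["color"][max(c[1]-65,0):c[1]+65,max(c[0]-85,0):c[0]+85]
print(max(c[0]-85,0),max(c[1]-65,0))
cv2.imwrite("pics/w2.png",cv2.convertScaleAbs(cv2.resize(im2[:,:,::-1],None,fx=4,fy=4,interpolation=cv2.INTER_CUBIC),alpha=.75))
```

```text
[0.44807127 0.29925087 0.27509504] [-7.93092820e-05  7.71939175e-01  6.35696341e-01 -2.58852912e-04]
casting 0.61 [273. 130.] [0.445 0.348 0.026] [[0.427, 0.408, 0.026], [0.485, 0.397, 0.026], [0.465, 0.29, 0.026], [0.404, 0.302, 0.026]]
other_casting 0.7 [305. 234.] [0.46  0.208 0.026] [[0.42, 0.254, 0.026], [0.484, 0.259, 0.026], [0.494, 0.155, 0.026], [0.425, 0.148, 0.026]]
other_casting 0.58 [349. 347.] [ 0.499 -0.009  0.026] [[0.479, 0.002, 0.026], [0.541, -0.001, 0.026], [0.546, -0.056, 0.026], [0.48, -0.052, 0.026]]
187 64
```

View pics/w2.png

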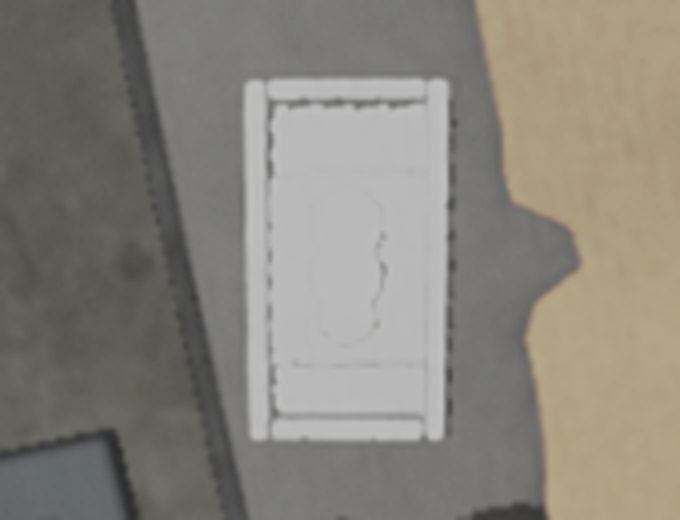

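The casting's rim corners in the crop are at (246,80), (449,80), (445,440) and (249,440). I'll work out its pose from those.

Run:
```python
from h import *
im=np.load("w2.npy",allow_pickle=True).item()
b=np.array([onz(im,np.array(q)/4+[187-.4,64-.4],.026) for q in((246,80),(449,80),(445,440),(249,440))])
print(np.round(b,4),b.mean(0)); e=np.roll(b,-1,0)-b
print(np.linalg.norm(e,axis=1),np.degrees(np.arctan2(e[:,1],e[:,0])))
q=arm.observe()["eef_rot"];print("tool x yaw",np.degrees(2*np.arctan2(q[2],q[1])))
```

```text
[[0.4273 0.4088 0.026 ]
 [0.4861 0.397  0.026 ]
 [0.4648 0.2891 0.026 ]
 [0.4053 0.3008 0.026 ]] [0.44586969 0.34892181 0.026     ]
[0.05996819 0.10999648 0.06059551 0.11030087] [ -11.4023383  -101.18586337  168.88603032   78.48807631]
tool x yaw 78.78452316284458
```

Call:
jog_arm --targets "-0.004 0.0994 -0.1 0 0 0;-0.004 0.0994 -0.2 0 0 0;-0.004 0.0994 -0.3 0 0 0;-0.004 0.0994 -0.4 0 0 0;-0.004 0.0994 -0.43 0 0 0;-0.004 0.0994 -0.43 0 0 0;-0.004 0.0994 -0.43 0 0 0"

```text
time_s: 4.1
tcp_pos: [0.4475, 0.3469, 0.0616]
eef_rot: [0.0, 0.773, 0.634, 0.0]
wrist_force: [-0.1, -0.0, 1.8]
finger_gap: 0.0855
finger_force: 0.0
```

Call:
jog_arm --targets "-0.002 0.002 -0.05 0 0 0;-0.002 0.002 -0.09 0 0 0;-0.002 0.002 -0.115 0 0 0;-0.002 0.002 -0.115 0 0 0;-0.002 0.002 -0.115 0 0 0"

```text
time_s: 4.6
tcp_pos: [0.4469, 0.3491, 0.0049]
eef_rot: [0.0, 0.773, 0.635, 0.001]
wrist_force: [-0.4, 0.1, 0.5]
finger_gap: 0.0853
finger_force: 0.0
```

Call:
jog_arm --targets "0 0 0 0 0 0;0 0 0 0 0 0;0 0 0 0 0 0;0 0 0 0 0 0;0 0 0 0 0 0;0 0 0 0 0 0;0 0 0 0 0 0;0 0 0 0 0 0" --gripper -1

```text
time_s: 5.4
tcp_pos: [0.4463, 0.3491, 0.0044]
eef_rot: [0.0, 0.773, 0.635, 0.001]
wrist_force: [-2.1, -1.7, 13.4]
finger_gap: 0.0592
finger_force: 63.2
```

Call:
jog_arm --targets "0 0 0.05 0 0 0;0 0 0.15 0 0 0;0 0 0.25 0 0 0;0.02 -0.04 0.3 0 0 0.02;0.08 -0.12 0.3 0 0 0.04;0.13 -0.2 0.3 0 0 0.06;0.18 -0.28 0.3 0 0 0.08;0.22 -0.36 0.3 0 0 0.097"

```text
time_s: 6.2
tcp_pos: [0.5567, 0.167, 0.1535]
eef_rot: [0.0, 0.722, 0.692, 0.0]
wrist_force: [0.2, 0.4, -1.7]
finger_gap: 0.0582
finger_force: 66.8
```

Call:
jog_arm --targets "0.04 -0.08 0 0 0 0;0.09 -0.16 0 0 0 0;0.14 -0.24 0 0 0 0;0.19 -0.32 0 0 0 0;0.216 -0.376 0 0 0 0;0.216 -0.376 0 0 0 0;0.216 -0.376 0 0 0 0"

```text
time_s: 6.9
tcp_pos: [0.6636, -0.0198, 0.153]
eef_rot: [-0.0, 0.723, 0.691, -0.0]
wrist_force: [-0.4, -0.6, -0.8]
finger_gap: 0.0583
finger_force: 66.8
```

Run:
```python
from h import *
im=get("wrist");o=arm.observe();print(o["tcp_pos"],o["eef_rot"],o["wrist_force"])
np.save("w3.npy",im,allow_pickle=True);print(-np.array(im["R"]).T@np.array(im["t"]))
cv2.imwrite("pics/w3.png",cv2.resize(im["color"][:,:,::-1],(784,588),interpolation=cv2.INTER_CUBIC))
```

```text
[ 0.66333394 -0.01897793  0.15309778] [-1.70323206e-04  7.22219633e-01  6.91663771e-01 -1.46733156e-05] [-0.37077203  0.02412337 -1.82247528]
[0.66731207 0.06104555 0.29575645]
```

View pics/w3.png

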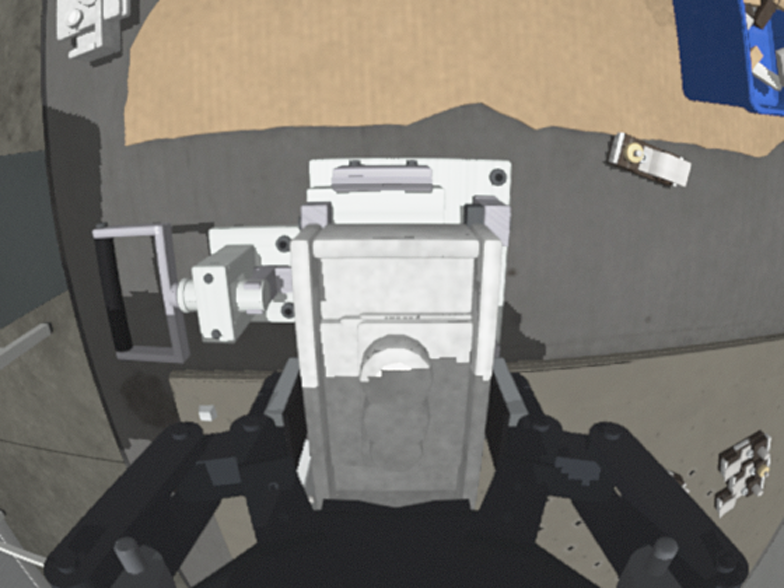

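The casting hangs square above the nest, with its rim corners at (294,240) and (498,240). The left stop's rear edge is near (327,207), the jaw pad near (474,200), and the +y guide at rows 165–190.

Run:
```python
from h import *
im=np.load("w3.npy",allow_pickle=True).item()
c,s=np.cos(np.radians(-2.5)),np.sin(np.radians(-2.5))
def n(p,z,t): 
    X=onz(im,np.array(p)/1.4-.15,z);d=X[:2]-[.659,-.021];print(t,np.round(X,4),"nest mm",np.round(1000*np.array([c*d[0]+s*d[1],-s*d[0]+c*d[1]]),1))
zr=.153-.0044+.026
n((294,240),zr,"castL(-30,55)");n((500,240),zr,"castR(30,55)")
n((327,207),.066,"stop rear,51");n((302,207),.066,"stop front,51")
n((474,198),.065,"jaw front?");n((485,198),.065,"jaw2");n((508,198),.065,"jawback")
n((333,190),.060,"guide in L 57.5");n((432,187),.060,"guide in R");n((333,168),.065,"g top")
n((307,188),.048,"rail end L 57");n((442,190),.048,"rail end R")
n((113,230),.06,"bar end +38");n((125,352),.06,"bar end -38")
```

```text
castL(-30,55) [0.6381 0.0357 0.1746] nest mm [-23.3  55.8]
castR(30,55) [0.6951 0.0332 0.1746] nest mm [33.7 55.8]
stop rear,51 [0.6309 0.0294 0.066 ] nest mm [-30.2  49.1]
stop front,51 [0.6179 0.0302 0.066 ] nest mm [-43.3  49.4]
jaw front? [0.7063 0.0307 0.065 ] nest mm [45.  53.7]
jaw2 [0.7121 0.0305 0.065 ] nest mm [50.8 53.8]
jawback [0.7243 0.0303 0.065 ] nest mm [63.  54.2]
guide in L 57.5 [0.6338 0.0373 0.06  ] nest mm [-27.7  57.2]
guide in R [0.6852 0.0364 0.06  ] nest mm [23.7 58.5]
g top [0.6353 0.0491 0.065 ] nest mm [-26.8  69. ]
rail end L 57 [0.6177 0.0382 0.048 ] nest mm [-43.8  57.3]
rail end R [0.6915 0.0333 0.048 ] nest mm [30.1 55.7]
bar end +38 [0.4952 0.0265 0.06  ] nest mm [-165.7   40.3]
bar end -38 [ 0.4832 -0.0546  0.06  ] nest mm [-174.2  -41.3]
```

Call:
jog_arm --targets "0 -0.003 -0.05 0 0 0;0 -0.003 -0.1 0 0 0;0 -0.003 -0.14 0 0 0;0 -0.003 -0.165 0 0 0;0 -0.003 -0.17 0 0 0;0 -0.003 -0.17 0 0 0"

```text
time_s: 7.55
tcp_pos: [0.6637, -0.0202, 0.0684]
eef_rot: [0.0, 0.722, 0.692, 0.0]
wrist_force: [0.0, -0.4, -0.8]
finger_gap: 0.0588
finger_force: 66.8
```

Call:
jog_arm --targets "0 0 -0.008 0 0 0;0 0 -0.014 0 0 0;0 0 -0.02 0 0 0;0 0 -0.025 0 0 0;0 0 -0.025 0 0 0"

```text
time_s: 8.05
tcp_pos: [0.6635, -0.0207, 0.0551]
eef_rot: [-0.0, 0.722, 0.692, -0.0]
wrist_force: [-0.6, 0.8, -2.4]
finger_gap: 0.0584
finger_force: 66.8
```

Call:
jog_arm --targets "0 0 -0.002 0 0 0;0 0 -0.004 0 0 0;0 0 -0.004 0 0 0"

```text
time_s: 8.35
tcp_pos: [0.6636, -0.0207, 0.0533]
eef_rot: [-0.0, 0.722, 0.692, -0.0]
wrist_force: [-0.7, -0.2, -2.3]
finger_gap: 0.0586
finger_force: 66.8
```

Call:
jog_arm --targets "0 0 -0.001 0 0 0;0 0 -0.002 0 0 0;0 0 -0.002 0 0 0"

```text
time_s: 8.65
tcp_pos: [0.6637, -0.0207, 0.0525]
eef_rot: [0.0, 0.722, 0.692, 0.0]
wrist_force: [-0.7, -0.4, -0.5]
finger_gap: 0.0584
finger_force: 66.9
```

Call:
jog_arm --targets "0 0 -0.001 0 0 0;0 0 -0.002 0 0 0;0 0 -0.002 0 0 0"

```text
time_s: 8.95
tcp_pos: [0.6637, -0.0207, 0.0525]
eef_rot: [0.0, 0.722, 0.692, 0.0]
wrist_force: [-4.7, 0.6, 11.5]
finger_gap: 0.0585
finger_force: 68.4
```

Call:
jog_arm --targets "0 0 0 0 0 0;0 0 0 0 0 0;0 0 0 0 0 0;0 0 0 0 0 0;0 0 0 0 0 0;0 0 0 0 0 0" --gripper 0.75

```text
time_s: 9.55
tcp_pos: [0.6637, -0.0207, 0.0514]
eef_rot: [-0.0, 0.722, 0.692, 0.0]
wrist_force: [0.1, -1.4, -0.4]
finger_gap: 0.0749
finger_force: 0.0
```

Call:
jog_arm --targets "0 0 0.02 0 0 0;0 0 0.08 0 0 0;0 0 0.18 0 0 0;0 0 0.26 0 0 0;-0.06 0 0.3 0 0 0;-0.14 0 0.3 0 0 0;-0.22 0 0.3 0 0 0;-0.22 0 0.3 0 0 0"

```text
time_s: 10.35
tcp_pos: [0.5492, -0.0202, 0.2026]
eef_rot: [-0.001, 0.722, 0.692, -0.0]
wrist_force: [-0.7, -0.6, -0.7]
finger_gap: 0.0752
finger_force: 0.0
```

Run:
```python
from h import *
im=get("wrist");o=arm.observe();print(o["tcp_pos"],o["eef_rot"],o["wrist_force"])
np.save("w4.npy",im,allow_pickle=True);print(-np.array(im["R"]).T@np.array(im["t"]))
cv2.imwrite("pics/w4.png",cv2.convertScaleAbs(cv2.resize(im["color"][:,:,::-1],(784,588),interpolation=cv2.INTER_CUBIC),alpha=.8))
```

```text
[ 0.55175806 -0.02053621  0.20278633] [2.48921987e-04 7.22239970e-01 6.91642490e-01 1.70775227e-04] [0.18049702 0.10963809 0.00945428]
[0.55294634 0.06060039 0.3453778 ]
```

View pics/w4.png

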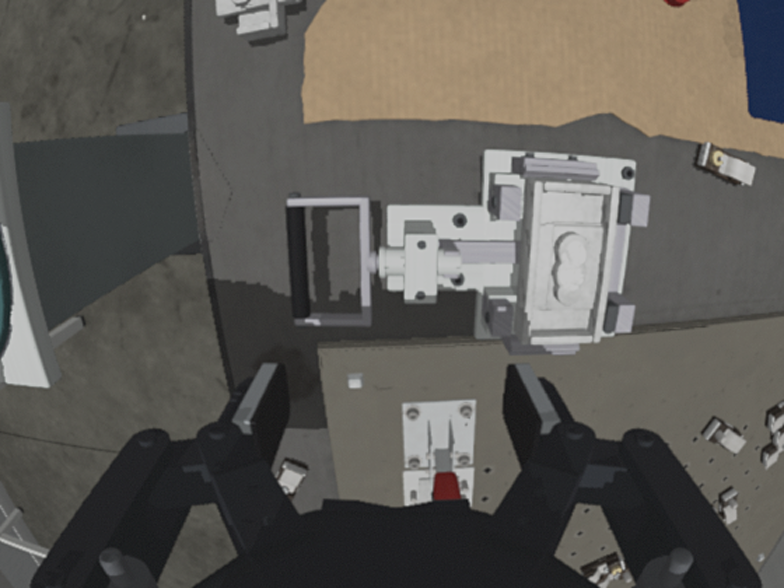

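Run:
```python
from h import *
im=np.load("w4.npy",allow_pickle=True).item()
b=np.array([onz(im,np.array(q)/1.4-.15,.074) for q in((528,181),(612,186),(600,343),(520,337))])
e=np.roll(b,-1,0)-b
print(np.round(b,4),b.mean(0),np.linalg.norm(e,axis=1),np.degrees(np.arctan2(e[:,1],e[:,0])))
for p in((289,207),(306,207),(292,317),(309,317)): print("bar",onz(im,np.array(p)/1.4-.15,.062))
for d in arm.silhouettes(im,"handle")[:1] if 0 else []: pass
```

```text
[[ 0.6324  0.035   0.074 ]
 [ 0.6903  0.0326  0.074 ]
 [ 0.6918 -0.0776  0.074 ]
 [ 0.6309 -0.0685  0.074 ]] [ 0.661358   -0.01963202  0.074     ] [0.05795986 0.11019344 0.06162198 0.10351951] [ -2.38552121 -89.23178424 171.51883851  89.13595942]
bar [0.48314113 0.02306687 0.062     ]
bar [0.49425244 0.02231007 0.062     ]
bar [ 0.47697361 -0.05206948  0.062     ]
bar [ 0.48891622 -0.05246073  0.062     ]
```

Call:
jog_arm --targets "-0.06 0.012 -0.05 0 0 0;-0.132 0.012 -0.12 0 0 0;-0.132 0.012 -0.2 0 0 0;-0.132 0.012 -0.23 0 0 0;-0.132 0.012 -0.23 0 0 0;-0.132 0.012 -0.23 0 0 0" --gripper -0.06

```text
time_s: 11.0
tcp_pos: [0.4888, -0.0149, 0.0872]
eef_rot: [0.0, 0.722, 0.692, 0.0]
wrist_force: [-0.2, -0.5, 0.1]
finger_gap: 0.04
finger_force: 0.0
```

Run:
```python
from h import *
im=get("wrist");o=arm.observe();print(o["tcp_pos"],o["finger_gap"])
cv2.imwrite("pics/w5.png",cv2.convertScaleAbs(cv2.resize(im["color"][100:400,60:460,::-1],(800,600),interpolation=cv2.INTER_CUBIC),alpha=.8))
```

```text
[ 0.48898257 -0.01489741  0.08755948] 0.03997160417342208
```

View pics/w5.png

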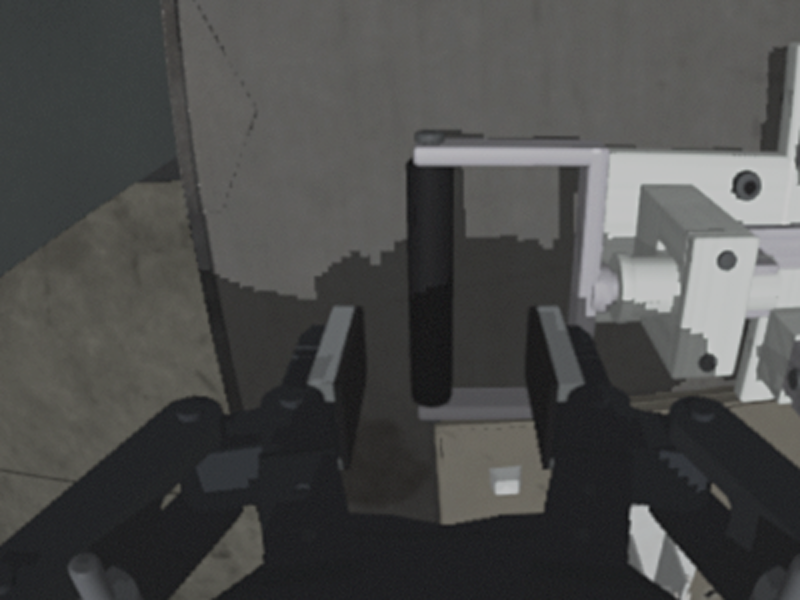

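The fingers straddle the bar, which is at (432,280) in the crop against a finger midline near 445. I'll shift 3.5 mm towards −x, narrow the gap and descend.

Call:
jog_arm --targets "-0.007 0 0 0 0 0;-0.007 0 0 0 0 0;-0.007 0 -0.02 0 0 0;-0.007 0 -0.05 0 0 0;-0.007 0 -0.075 0 0 0;-0.007 0 -0.092 0 0 0;-0.007 0 -0.092 0 0 0;-0.007 0 -0.092 0 0 0" --gripper -0.2

```text
time_s: 11.85
tcp_pos: [0.4842, -0.0147, 0.0405]
eef_rot: [-0.0, 0.722, 0.692, -0.0]
wrist_force: [-0.0, 0.0, -0.2]
finger_gap: 0.0343
finger_force: 0.0
```

Call:
jog_arm --targets "0 0 0 0 0 0;0 0 0 0 0 0;0 0 0 0 0 0;0 0 0 0 0 0;0 0 0 0 0 0;0 0 0 0 0 0;0 0 0 0 0 0;0 0 0 0 0 0" --gripper -1

```text
time_s: 12.65
tcp_pos: [0.4845, -0.0148, 0.0409]
eef_rot: [0.0, 0.722, 0.692, 0.0]
wrist_force: [-2.2, 0.6, 6.4]
finger_gap: 0.011
finger_force: 58.5
```

Call:
jog_arm --targets "-0.005 0 0 0 0 0;-0.01 0 0 0 0 0;-0.015 0.001 0 0 0 0;-0.018 0.001 0 0 0 0;-0.018 0.001 0 0 0 0;-0.018 0.001 0 0 0 0"

```text
time_s: 13.25
tcp_pos: [0.4756, -0.0144, 0.0409]
eef_rot: [0.001, 0.722, 0.692, 0.0]
wrist_force: [0.5, -1.1, 7.4]
finger_gap: 0.0112
finger_force: 58.8
```

Call:
jog_arm --targets "-0.006 0 0 0 0 0;-0.012 0 0 0 0 0;-0.018 0.001 0 0 0 0;-0.024 0.001 0 0 0 0;-0.03 0.0015 0 0 0 0;-0.036 0.0015 0 0 0 0;-0.036 0.0015 0 0 0 0"

```text
time_s: 13.95
tcp_pos: [0.4585, -0.0136, 0.041]
eef_rot: [0.001, 0.722, 0.692, 0.001]
wrist_force: [8.2, 0.3, 2.5]
finger_gap: 0.011
finger_force: 58.4
```

Call:
jog_arm --targets "-0.006 0 0 0 0 0;-0.012 0 0 0 0 0;-0.018 0.001 0 0 0 0;-0.024 0.001 0 0 0 0;-0.03 0.0015 0 0 0 0;-0.034 0.0015 0 0 0 0;-0.034 0.0015 0 0 0 0;-0.034 0.0015 0 0 0 0"

```text
time_s: 14.75
tcp_pos: [0.4424, -0.0129, 0.0411]
eef_rot: [0.002, 0.722, 0.692, 0.002]
wrist_force: [11.3, 1.3, 0.0]
finger_gap: 0.0112
finger_force: 58.4
```

Run:
```python
from h import *
im=get("wrist");np.save("w6.npy",im,allow_pickle=True);o=arm.observe();print(o["tcp_pos"],o["finger_gap"],o["wrist_force"])
print(-np.array(im["R"]).T@np.array(im["t"]))
for l in("barrel_mouth","handle"):
    for d in arm.silhouettes(im,l)[:1]: print(l,d["confidence"],d["at"])
cv2.imwrite("pics/w6.png",cv2.convertScaleAbs(cv2.resize(im["color"][100:325,230:530,::-1],(800,600),interpolation=cv2.INTER_CUBIC),alpha=.8))
```

```text
[ 0.44242457 -0.0129525   0.04107725] 0.010981236115061885 [11.7574363   1.19075387 -1.12429852]
[0.44535815 0.06789647 0.18385978]
barrel_mouth 0.85 [371.9, 270.2]
handle 0.8 [295.3, 261.7]
```

View pics/w6.png

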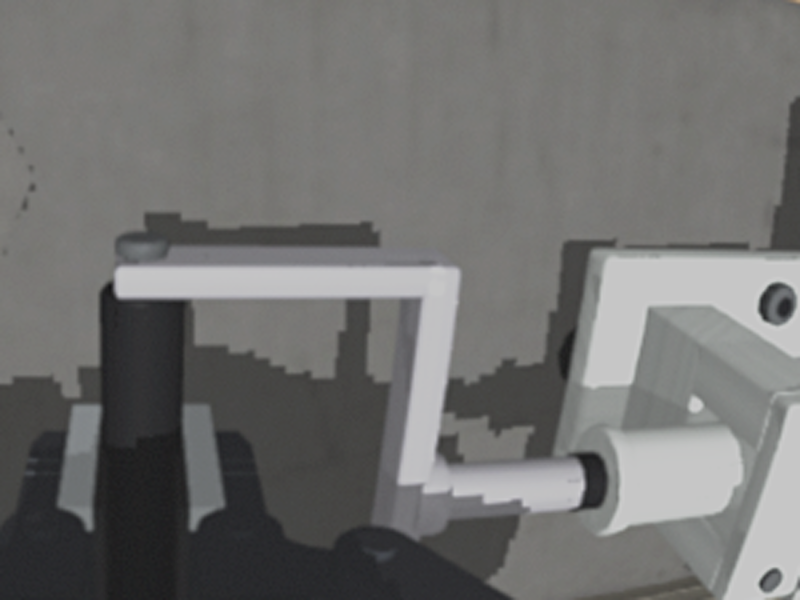

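The dark ring shows at the barrel mouth, at about (595,483) in the crop. It is roughly fully out, and the pull is 11.5 N. I'll add 1.5 mm of margin and check again.

Call:
jog_arm --targets "-0.002 0 0 0 0 0;-0.003 0 0 0 0 0;-0.003 0 0 0 0 0;-0.003 0 0 0 0 0;-0.003 0 0 0 0 0"

```text
time_s: 15.4
tcp_pos: [0.441, -0.0129, 0.0411]
eef_rot: [0.002, 0.722, 0.692, 0.002]
wrist_force: [11.9, 1.9, -0.8]
finger_gap: 0.0109
finger_force: 58.4
```

Run:
```python
from h import *
im=get("wrist");o=arm.observe();print(o["tcp_pos"],o["finger_gap"],o["wrist_force"],max(abs(np.array(o["joint_vel"]))))
a=cv2.resize(im["color"][230:310,400:560,::-1],(640,320),interpolation=cv2.INTER_CUBIC)
a=cv2.resize(im["color"][150:330,320:560,::-1],(800,600),interpolation=cv2.INTER_CUBIC)
cv2.imwrite("pics/w7.png",cv2.convertScaleAbs(a,alpha=.8))
```

```text
[ 0.44104311 -0.01288204  0.04107465] 0.010879069615623127 [11.97536067  1.53150714 -1.6450437 ] 0.0011250458178263287
```

View pics/w7.png

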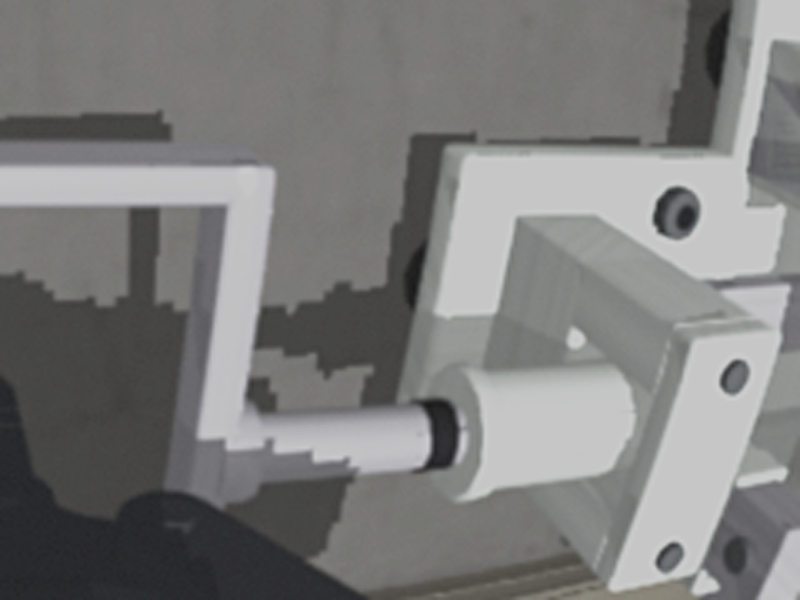

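The full ring is now visible at (440,433), with its rear edge just clear of the mouth. The pull is about 12 N and everything is still, so I'm handing in.

```bash
python3 -c "
from plant import arm
print(arm.finish_job())"
```

```text
the job is handed in; nothing more can be done
None
```

The casting is set down and released in the nest, and I handed the job in while holding the handle, with the full dark ring visible at the barrel mouth and a steady pull of about 12 N. The hand-in gave no verdict; I inferred the jaw pressing the casting on the front stops from the pull force and did not check it in a picture.

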